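# Make up a specimen carrier to its dispatch weight

### The job

Lift the lid off the steel tray by its knob and set it down flat on the blue mat, then move specimen pots one by one from the tray into the white carrier on the scale, standing upright, until the red pointer rests in the green band. Then lower the carrier's blue lid gently until it is fully shut, and put the tray's lid back in place over the pots that are left, which stay standing in the tray; every pot ends in the carrier or the tray, and the other things on the table stay where they are.

Things in the scene. Friction and masses are not known exactly. Their poses are not given: they have to be found in the camera images.
- scale: Grey sprung scale, fixed; housing 190 (x) x 170 (y) x 40 mm. Origin: centre of its underside on the table; x points away from the robot (within 0.15 rad), towards the carrier's hinge side, z up. A white post 165 mm tall (24 x 10 mm) with 5 mm graduations stands on its -y side at local (-0.04, -0.104) and carries an 8 mm tall green band.
- carrier (a joint): Deflection of the scale: how far (m) the sprung pan with the carrier has sunk, 0 to 0.055, down positive. Spring 160 N/m, so each pot adds about 6 mm; damped, settles within 1 s. It stands at 5 to 10 mm at the start (carrier empty, lid included). The red pointer is in the green band from 0.026 to 0.034; band centre 0.030.
- carrier_floor (a point): Centre of the inner floor of the white open carrier box that rides on the scale pan (moves down with it; 109 mm above the table at deflection 0); axes as the scale's. The inside is 130 (x) x 170 (y) mm, walls 4 mm thick, rim 20 mm above this floor.
- carrier_lid (a joint): Angle (rad) of the carrier's blue hinged domed lid: 0 shut, 1.8 fully open; starts between 1.55 and 1.75, standing up. A light, slightly stiff hinge (friction 0.12 N m): the lid stays where it is left, a push of 1 to 3 N moves it.
- carrier_hinge (a point): Middle of the lid's hinge line (along the scale's y) on the far (+x) rim of the carrier: 69 mm in x, 20 mm up from the floor point; sinks with the pan, turns with the lid. Shut, the lid reaches 150 mm from it to -x, is 184 mm wide, its flat top 36 mm above it; a black tab (20 x 50 x 10 mm) sticks out of the front edge, 10-20 mm above it. Open, the flat top faces away from the robot.
- pointer (a point): Tip of the red pointer that rides with the pan, beside the post.
- band (a point): Middle of the 8 mm tall green band on the post, at the pointer's side: the pointer is level with it at the target load.
- tray: Shallow stainless tray, fixed; origin centre of its underside on the table, z up, long side along its y. Inside 130 (x) x 170 (y) mm, floor 4 mm thick, walls 4 mm thick and 24 mm high; outside them a 13 mm wide flange whose top is 16 mm above the table.
- tray_lid: Loose domed aluminium lid of the tray, 156 (x) x 196 (y) x 40 mm, hollow below, walls 4 mm, 0.3 kg; origin: centre of its underside. On top in the middle a black knob, 24 mm diameter, 28 mm high (40 to 68 mm above the origin). In place, its skirt rests on the tray's flange (origin 16 mm above the tray's), around the tray's walls with 5 mm of play each way.
- mat: Blue mat, 200 (x) x 240 (y) x 3 mm, fixed flat on the table; origin: centre of its underside.
- bottle: White bottle with a red label, 60 mm diameter, 170 mm tall, bystander; origin: centre of its underside.
- jar: Glass jar with a steel cap, 80 mm diameter, 100 mm tall, bystander; origin: centre of its underside.
- tape: Roll of white tape, 60 mm diameter, 18 mm high, bystander; origin: centre of its underside.
- pen: Blue marker pen, 120 x 13 x 13 mm, bystander; origin: centre of its underside.
- pot0: Sealed specimen pot with a blue cap: upright cylinder 42 mm diameter, 42 mm tall, 90 to 110 g; origin: centre of its underside. 4 to 6 of the 6 pots are present, standing in the tray under its lid; the colour has no meaning.
- pot1: Sealed specimen pot with an orange cap: upright cylinder 42 mm diameter, 42 mm tall, 90 to 110 g; origin: centre of its underside. 4 to 6 of the 6 pots are present, standing in the tray under its lid; the colour has no meaning.
- pot2: Sealed specimen pot with a blue cap: upright cylinder 42 mm diameter, 42 mm tall, 90 to 110 g; origin: centre of its underside. 4 to 6 of the 6 pots are present, standing in the tray under its lid; the colour has no meaning.
- pot3: Sealed specimen pot with an orange cap: upright cylinder 42 mm diameter, 42 mm tall, 90 to 110 g; origin: centre of its underside. 4 to 6 of the 6 pots are present, standing in the tray under its lid; the colour has no meaning.
- pot4: Sealed specimen pot with a blue cap: upright cylinder 42 mm diameter, 42 mm tall, 90 to 110 g; origin: centre of its underside. 4 to 6 of the 6 pots are present, standing in the tray under its lid; the colour has no meaning.
- pot5: Sealed specimen pot with an orange cap: upright cylinder 42 mm diameter, 42 mm tall, 90 to 110 g; origin: centre of its underside. 4 to 6 of the 6 pots are present, standing in the tray under its lid; the colour has no meaning.

How it is judged:
By the outcome, as a careful person would: the job done as asked, in the order asked, and still so for the second after the job is handed in, with the robot touching nothing.
Of pot0, pot1, pot2, pot3, pot4, pot5 only 4 to 6 are there at a start; the rules pass over those that are not, and their reading is None.
At some moment in a run one of pot0, pot1, pot2, pot3, pot4, pot5 may be knocked a few centimetres aside while the robot is not near it.
It also fails if it takes over 208 s, if anything falls off the work surface, if the arm or the gripper's body presses on something with over 40 N, if the wrist force passes 120 N, or if a joint passes its speed limit or range.

### The arm

A 7-joint arm with a two-finger parallel gripper is mounted at the origin on the work surface. World frame = base frame: x ahead of the robot, y to its left, z up, the work surface at z = 0. Lengths are in m, angles in degrees, forces in N, time in s.
With the tool pointing down it reaches from about 0.4 to 0.85 m from the base axis. Payload 4.4 kg.
Tool frame: the origin (TCP) lies at the very end of the fingers, on their centre line; the grasp point (between the pads) lies 19 mm behind it (robot.pinch_z is the distance from the TCP to the grasp point, in m); z points along the fingers, y is the direction in which the jaws open and shut (so a half turn about z gives the same grasp; the last joint's range is limited). The gripper opens to 94 mm and grips with 3 to 60 N. Pads are 16 mm wide; open, the fingers measure 119 mm over their backs; the gripper's body (75 mm by 177 mm) begins 78 mm behind the grasp point.
Start: joints at [66.876, 36.005, 2.206, 86.941, -1.547, 57.084, -1.146], TCP at [0.215, -0.613, 0.205] pointing down, gripper open.
Joint ranges: [-175.42, 175.42], [-21.48, 121.26], [-71.46, 75.88], [10.55, 141.38], [-63.04, 243.04], [13.31, 113.54], [-168.57, 168.57]. Speed limits (degrees/s): [147.25, 147.25, 180, 180, 180, 180, 180].

### API

Orientations are given as a 3x3 rotation matrix whose columns are the frame's x, y, z axes.
In Python, from plant import robot, hand, kin, sensors, eyes, workorder, finder gives the robot as it stands. The module is installed in compiled form; this text tells all that it offers. Calls block until the motion is done:
- robot.goto(position, orientation): joint-space move of the TCP to a pose.
- robot.movel(position, rot=None, max_speed=0.15, until_force=None): straight line of the TCP; rot=None keeps the orientation; max_speed is the mean speed in m/s. With until_force (N) it stops when the force on the tool has changed by that much, and returns True; else False.
- robot.goto_joints(angles): joint-space move.
- hand.let_go() and hand.close_gripper(effort=None): open the fingers fully, or close them until they stop; effort is the grip in N (None keeps the last).
- robot.sleep(seconds).
- kin.inverse_kinematics(position, orientation): joint angles nearest the present ones, or None.
- sensors.get_obs(): the state.
- eyes.read_camera(name): name is "side" or "top"; returns a dict with "img" (384x512x3 uint8, red, green, blue), "fov_y" (degrees; the focal length in pixels is half the picture's height over the tangent of half this angle, whatever the lens; pixels are square), "cx", "cy" (the principal point, pixels), "k1" (the pictures are not rectified: a ray, as slopes to the right and down, at radius r is drawn at 1 + k1 r^2 times it, then the intrinsics apply), "R" (3x3) and "t" (3): a world point X has camera coordinates R X + t. Camera axes: x right, y down, z forward; pixel columns grow to the right and rows downward; lengths in m; the calibration is good to about 2 mm. A picture is of the moment at which its call begins. There is no depth.
A pose or a line that the arm cannot do raises robot.PlanningError and nothing moves.
- workorder.sign_off(): hands the job in, once; it reports no verdict.
Trained networks look in the newest picture that a camera, given by its name, has taken for a name from the list of things; names that differ only in an ending like _2 or _b are one class to them, and where a whole thing is asked for, a point or a joint stands for the part that bears it (a point fixed in the world has none). Each returns a list of dicts, best first, with "conf" (0 to 1); they miss things now and then, are a little off and sometimes report something else, mostly with a low value. They report only what shows in the picture. A call takes as long as a camera call.
- finder.cut_out(camera, name): "pixels" (384x512 bool, what is visible of it) and "rect" ([left, top, right, bottom] in pixels, round what is visible of it).
The state is a dict: "time": time; "joints": joint angles; "joint_vel": joint speeds; "joint_torque": joint torques, N m; "eef_pos": TCP position; "eef_rot": TCP orientation; "contact_force": force on the tool from outside, world axes, zero at the start; "moment": the same for the moment, N m; "grip_width": opening from 0.0 (shut) to 1.0 (fully open).
Only numpy, scipy, OpenCV 4.12 (cv2) and the standard library are available. Lean on these libraries where they do the work, as an engineer would, in place of code of your own. Each camera call takes 0.05 s, during which the arm holds its last target.

## Working session

There is one attempt and no reset: what is moved stays moved. The work goes in short steps, each a Python script; the robot and the scene stay as the last script left them, time stands still between calls to the robot, and variables do not carry over. Pictures are saved under pics/ and viewed, and the job is handed in when it is done.

```bash
ls; mkdir -p pics; python3 - <<'E'
from plant import robot, hand, kin, sensors, eyes, workorder, finder
import cv2,numpy as np
o=sensors.get_obs();print(o)
for c in("side","top"):
    d=eyes.read_camera(c);cv2.imwrite(f"pics/{c}0.png",cv2.resize(d["img"][:,:,::-1],(768,576)))
    print(c,{k:v for k,v in d.items() if k!="img"})
    for n in ["tray","tray_lid","mat","scale","carrier_lid","carrier_floor","bottle","jar","tape","pen","pot0","pointer","band"]:
        r=finder.cut_out(c,n)
        print(n,[(round(x["conf"],2),np.round(x["rect"]).tolist()) for x in r[:3]])
print(sensors.get_obs()["time"])
E
```

```text
pics
{'time': 0.0, 'joints': array([66.87494866, 36.05939644,  2.20119842, 86.99357537, -1.54484315,
       57.08364961, -1.14467031]), 'joint_vel': array([ 0.09025709,  0.03080001,  0.0123777 , -0.00966444, -0.0431531 ,
       -0.00851316, -0.11082074]), 'joint_torque': array([ 1.08715882e-03, -5.49733543e+01,  1.14428971e+00, -1.86635739e+01,
       -5.21111162e-02,  2.37086340e-02,  1.46602611e-04]), 'eef_pos': array([ 0.2152377 , -0.61264026,  0.2045618 ]), 'eef_rot': array([[ 9.43462638e-01,  3.31478230e-01, -6.57955101e-04],
       [ 3.31478881e-01, -9.43461021e-01,  1.74732665e-03],
       [-4.15542461e-05, -1.86663563e-03, -9.99998257e-01]]), 'contact_force': array([-0.298276  ,  0.15598247, -0.74433935]), 'moment': array([ 0.07637507, -0.04099709,  0.01287389]), 'grip_width': 0.9976446276047056}
side {'fov_y': 54.91549613322068, 'cx': 261.6195770139772, 'cy': 194.19455034908026, 'k1': -0.06189234093638834, 'R': array([[ 0.99747718, -0.06953029,  0.01431143],
       [-0.04333742, -0.75612182, -0.65299438],
       [ 0.05622407,  0.65072677, -0.75722753]]), 't': array([-0.55244
[... 1259 characters left out ...]
 (0.19, [370.0, 243.0, 374.0, 248.0])]
mat []
scale [(0.67, [231.0, 160.0, 318.0, 247.0]), (0.24, [231.0, 160.0, 306.0, 191.0])]
carrier_lid [(0.76, [230.0, 160.0, 305.0, 188.0]), (0.4, [229.0, 160.0, 313.0, 248.0])]
carrier_floor [(0.94, [224.0, 157.0, 319.0, 239.0])]
bottle [(0.61, [191.0, 131.0, 218.0, 160.0]), (0.45, [230.0, 158.0, 303.0, 187.0])]
jar [(0.86, [337.0, 134.0, 368.0, 163.0]), (0.56, [231.0, 158.0, 305.0, 191.0])]
tape [(0.69, [238.0, 136.0, 250.0, 165.0]), (0.59, [284.0, 137.0, 304.0, 154.0]), (0.55, [230.0, 162.0, 318.0, 248.0])]
pen [(0.42, [240.0, 137.0, 249.0, 166.0])]
pot0 []
pointer [(0.92, [231.0, 159.0, 313.0, 239.0])]
band [(0.66, [230.0, 158.0, 312.0, 248.0])]
1.4
```

View pics/side0.png

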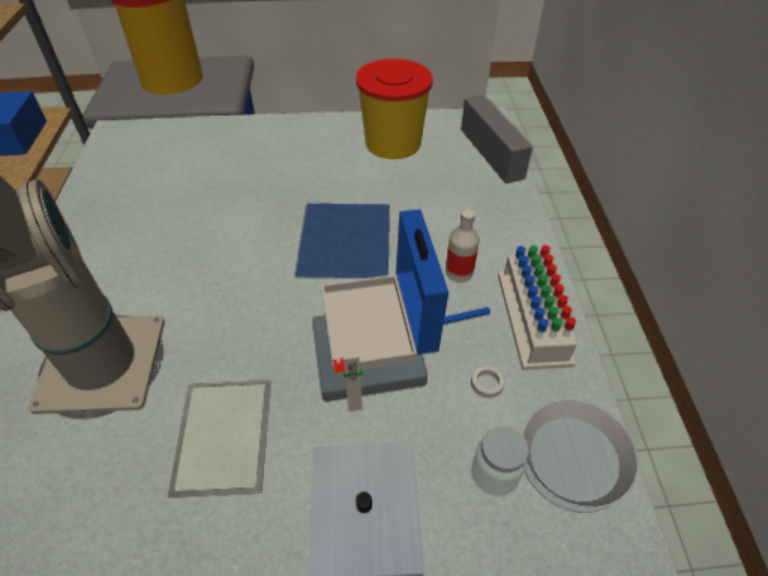

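View pics/top0.png

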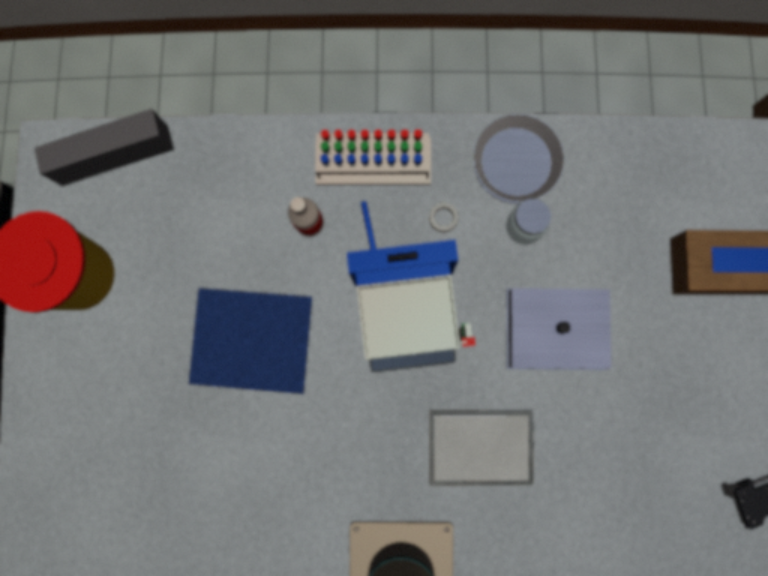

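The side view shows the tray lid at (365,510) of the enlarged picture with its knob at (364,502), the carrier at (368,325) with its blue lid standing, and the mat at (345,240). The top view shows the lid knob at (562,327), the mat at (250,340) and the carrier at (408,318).

```bash
cat > h.py <<'E'
from plant import robot, hand, kin, sensors, eyes, workorder, finder
import cv2,numpy as np
def cam(n): return eyes.read_camera(n)
def KD(d):
    f=192/np.tan(np.radians(d["fov_y"]/2))
    return np.array([[f,0,d["cx"]],[0,f,d["cy"]],[0,0,1]]),np.array([d["k1"],0,0,0,0.])
def proj(d,X):
    K,D=KD(d);return cv2.projectPoints(np.float64(X).reshape(-1,1,3),cv2.Rodrigues(d["R"])[0],np.float64(d["t"]),K,D)[0][:,0]
def unproj(d,uv,z):
    K,D=KD(d);p=cv2.undistortPoints(np.float64(uv).reshape(-1,1,2),K,D)[:,0]
    r=np.c_[p,np.ones(len(p))]@d["R"];c=-d["R"].T@d["t"]
    return c+r*((z-c[2])/r[:,2])[:,None]
def tri(d1,p1,d2,p2):
    A=[];b=[]
    for d,p in((d1,p1),(d2,p2)):
        K,D=KD(d);q=cv2.undistortPoints(np.float64(p).reshape(1,1,2),K,D)[0,0];r=d["R"].T@np.r_[q,1];r/=np.linalg.norm(r)
        P=np.eye(3)-np.outer(r,r);A.append(P);b.append(P@(-d["R"].T@d["t"]))
    x=np.linalg.solve(A[0]+A[1],b[0]+b[1]);return x
def save(d,name,box=None,s=1.5):
    im=d["img"][:,:,::-1]
    if box: im=im[box[1]:box[3],box[0]:box[2]]
    cv2.imwrite(f"pics/{name}.png",cv2.resize(im,None,fx=s,fy=s,interpolation=cv2.INTER_CUBIC))
def down(yaw):  # jaw (tool y) direction at angle yaw from world x-axis... tool y=(cos,sin,0), z down
    y=np.array([np.cos(yaw),np.sin(yaw),0]);z=np.array([0,0,-1.]);return np.c_[np.cross(y,z),y,z]
def comp(m):
    n,l,s,c=cv2.connectedComponentsWithStats(np.uint8(m));o=np.argsort(-s[1:,4])+1
    return [(s[i].tolist(),c[i],l==i) for i in o]
E
python3 - <<'E'
from h import *
s=cam("side");t=cam("top")
import pickle
pickle.dump((s,t),open("init.pkl","wb"))
save(t,"tc0",(225,150,425,270),4);save(s,"sc0",(190,120,310,290),3.5);save(s,"sl0",(190,280,300,384),5)
# knob
for d,b in((t,(340,195,410,245)),(s,(208,296,282,384))):
    g=d["img"][b[1]:b[3],b[0]:b[2]].max(2)<75
    for c in comp(g)[:2]: print("knob",c[0],c[1]+np.array(b[:2]))
# lid top mask
for n,d in(("top",t),("side",s)):
    r=finder.cut_out(n,"tray_lid")
    if not r: print("none");continue
    m=np.uint8(r[0]["pixels"]);pts=np.argwhere(m)[:,::-1]
    print(n,m.sum(),cv2.minAreaRect(np.float32(pts)),cv2.boxPoints(cv2.minAreaRect(np.float32(pts))).tolist())
hsv=cv2.cvtColor(t["img"],cv2.COLOR_RGB2HSV)
m=(hsv[...,0]>105)&(hsv[...,0]<125)&(hsv[...,1]>120);m[:, :115]=0;m[:,212:]=0
c=comp(m)[0];print(c[0]);p=np.float32(np.argwhere(c[2])[:,::-1]);bp=cv2.boxPoints(cv2.minAreaRect(p));X=unproj(t,bp,.003);print("mat",X.mean(0),X)
E
```

```text
knob [31, 20, 9, 7, 52] [374.82692308 218.03846154]
knob [0, 16, 1, 7, 7] [340. 214.]
knob [30, 32, 10, 14, 120] [242.30833333 334.58333333]
top 3690 ((372.0, 218.5), (55.0, 68.0), 90.0) [[338.0, 191.0], [406.0, 191.0], [406.0, 246.0], [338.0, 246.0]]
side 6199 ((243.5, 339.0), (88.0, 75.0), 90.0) [[206.0, 295.0], [281.0, 295.0], [281.0, 383.0], [206.0, 383.0]]
[127, 193, 80, 68, 4666]
mat [0.46538587 0.31063167 0.003     ] [[0.37708585 0.43262942 0.003     ]
 [0.57158322 0.42196447 0.003     ]
 [0.55246116 0.18729344 0.003     ]
 [0.36041328 0.20063938 0.003     ]]
```

View pics/tc0.png

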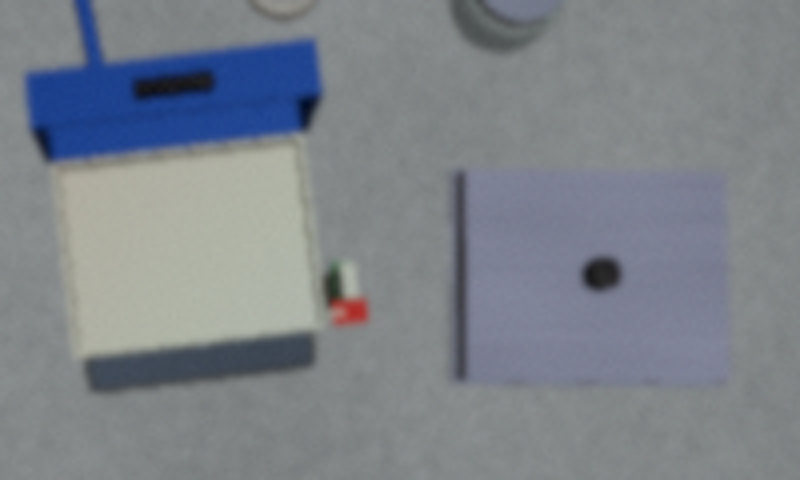

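View pics/sc0.png

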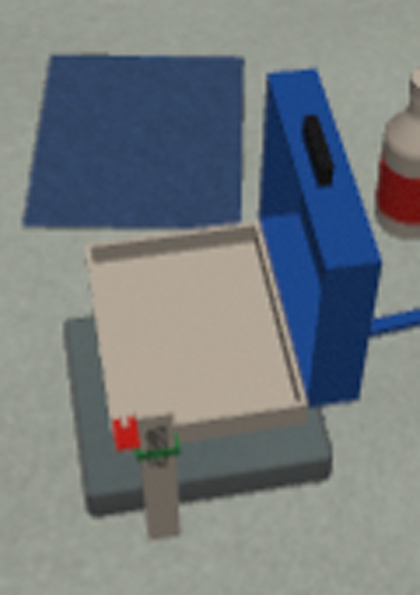

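View pics/sl0.png

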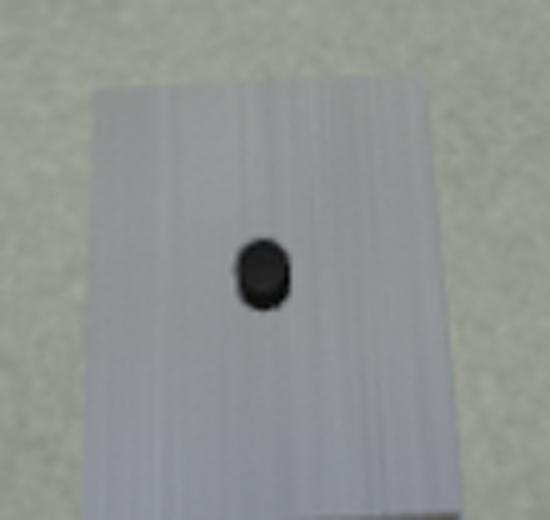

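```bash
python3 - <<'E'
from h import *
import pickle
from scipy.optimize import least_squares
s,t=pickle.load(open("init.pkl","rb"))
k=tri(t,(374.83,218.04),s,(242.31,334.58));print("knob",k, proj(t,k),proj(s,k))
T=lambda u,v:(u/4+225-.375,v/4+150-.375); S=lambda u,v:(u/3.5+190-.36,v/3.5+120-.36); L=lambda u,v:(u/5+190-.4,v/5+280-.4)
# lid
for nm,p in (("TL",T(462,170)),("TR",T(727,172)),("BR",T(727,383)),("BL",T(462,381))): print("lid top cam",nm,unproj(t,p,.056))
for p in (L(95,88),L(424,75)): print("lid side cam",unproj(s,p,.056))
def pts(q,loc):
    c,sn=np.cos(q[2]),np.sin(q[2]);l=np.array(loc);return np.c_[q[0]+c*l[:,0]-sn*l[:,1],q[1]+sn*l[:,0]+c*l[:,1],q[3]+l[:,2]]
rim=[(-.069,.089,0),(.069,.089,0),(.069,-.089,0),(-.069,-.089,0)]
ot=[T(77,357),T(53,165),T(305,135),T(327,325)]
os_=[S(90,250),S(258,227),S(310,408),None]
f=lambda q:np.r_[(proj(t,pts(q,rim))-ot).ravel(),(proj(s,pts(q,rim))[:3]-np.array(os_[:3])).ravel()]
r=least_squares(f,[.5,0,.07,.12]);print("carrier",r.x,r.fun.round(1))
# housing bottom/top corners
hs=[(-.095,.085,.04),(-.095,-.085,.04),(.095,-.085,.04)]
print("housing pred side", (proj(s,pts(r.x*[1,1,1,0],hs))-[190,120])*3.5, "top",(proj(t,pts(r.x*[1,1,1,0],hs))-[225,150])*4)
post=[(-.04,-.104,.165),(-.04,-.104,0)]
print("post",(proj(s,pts(r.x*[1,1,1,0],post))-[190,120])*3.5,(proj(t,pts(r.x*[1,1,1,0],post))-[225,150])*4)
for n,d,b in(("s",s,(215,230,245,260)),("t",t,(300,205,325,240))):
    hsv=cv2.cvtColor(d["img"],cv2.COLOR_RGB2HSV)[b[1]:b[3],b[0]:b[2]]
    red=((hsv[...,0]<10)|(hsv[...,0]>170))&(hsv[...,1]>120);gr=(hsv[...,0]>45)&(hsv[...,0]<80)&(hsv[...,1]>100)
    for q,m in(("red",red),("green",gr)):
        for c in comp(m)[:1]: print(n,q,c[0],c[1]+np.array(b[:2]))
E
```

```text
knob [ 0.48855957 -0.31330353  0.07008548] [[374.81424423 217.92433831]] [[242.15598067 334.6101284 ]]
lid top cam TL [[ 0.56577213 -0.21496036  0.056     ]]
lid top cam TR [[ 0.56454754 -0.41331304  0.056     ]]
lid top cam BR [[ 0.40846364 -0.40893107  0.056     ]]
lid top cam BL [[ 0.41060596 -0.21278946  0.056     ]]
lid side cam [[ 0.41260915 -0.21447325  0.056     ]]
lid side cam [[ 0.56833763 -0.21731208  0.056     ]]
carrier [ 0.50646143 -0.01351247  0.12349266  0.11543376] [-0.3 -0.  -0.  -0.7 -0.5 -0.8  0.3  0.2 -1.3 -0.   0.4 -0.2 -0.3  0.7]
housing pred side [[ 60.8578353  317.38313989]
 [ 83.82488363 496.15239407]
 [335.2379533  455.90918059]] top [[ 89.19011946 391.27597375]
 [317.62727987 363.27558052]
 [284.69119383 110.53830985]]
post [[154.36801745 410.23842702]
 [163.75886723 533.3607851 ]] [[349.4053132  276.53164497]
 [328.94797184 289.05598554]]
s red [7, 9, 8, 10, 62] [225.51612903 243.74193548]
s green [14, 15, 12, 6, 23] [235.         248.69565217]
t red [8, 20, 9, 6, 37] [312.27027027 227.08108108]
```

```bash
python3 - <<'E'
from h import *
import pickle
s,t=pickle.load(open("init.pkl","rb"))
save(s,"sp0",(205,220,265,275),12);save(t,"tp0",(295,195,330,240),14)
E
```

```text
(no output)
```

View pics/sp0.png

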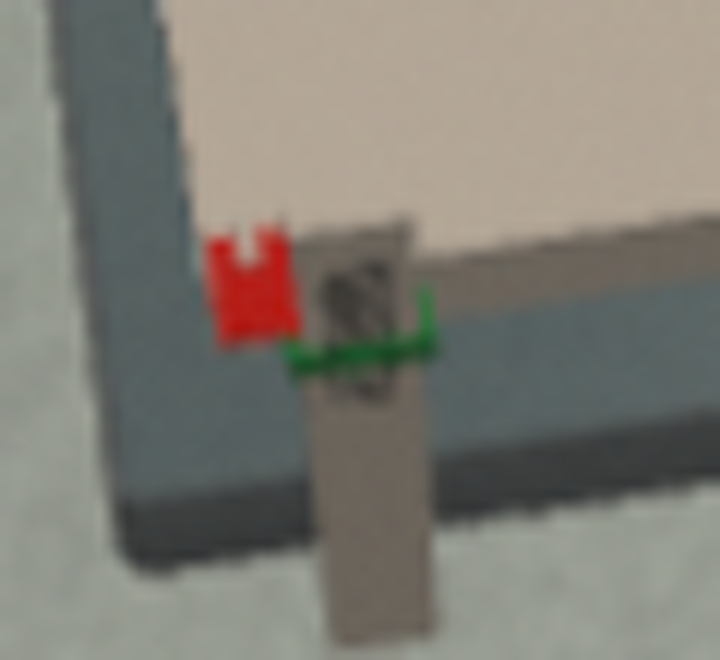

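View pics/tp0.png

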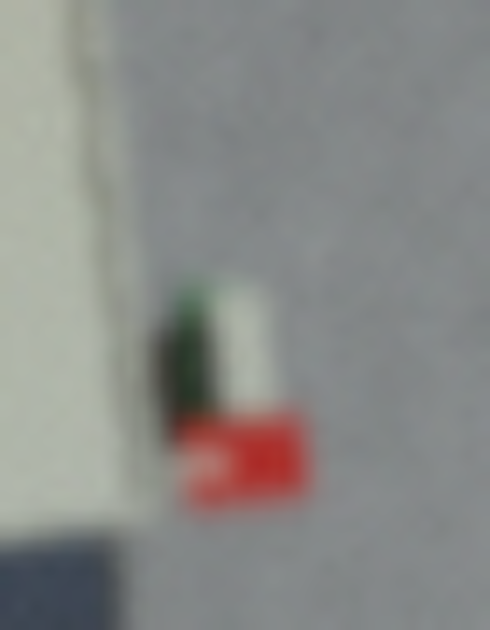

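The close-ups show the red pointer at (225.5,243.7) in the side picture, beside and above the green band mark at (235,249). Next step is the tray lid.

```bash
cat >> h.py <<'E'
LIDP=np.array([.4886,-.3133]);LYAW=-.013
CARR=np.array([.5065,-.0135]);CYAW=.1235
MAT=np.array([.4654,.3106]);MYAW=-.06
def carr(x,y):
    c,s=np.cos(CYAW),np.sin(CYAW);return CARR+[c*x-s*y,s*x+c*y]
def tm(): return round(sensors.get_obs()["time"],1)
def force(n=5):
    f=[]
    for _ in range(n): robot.sleep(.04);f.append(sensors.get_obs()["contact_force"])
    return np.mean(f,0),np.std(f,0)
E
python3 - <<'E'
from h import *
for p in ([*LIDP,.2],[*LIDP,.062],[*LIDP,.38],[*MAT,.38],[*MAT,.05],[*carr(0,0),.38],[*carr(-.032,.055),.25],[*carr(.025,-.05),.13],[.68,0,.24],[.72,0,.35]):
    for yw in(-np.pi/2,0,np.pi/2):
        j=kin.inverse_kinematics(np.array(p),down(yw));print(np.round(p,2),round(yw,1),None if j is None else np.round(j))
E
```

```text
[ 0.49 -0.31  0.2 ] -1.6 [ 26.  31.   7.  99.  -4.  51. -56.]
[ 0.49 -0.31  0.2 ] 0 [ 40.  31. -16.  98.  11.  52.  20.]
[ 0.49 -0.31  0.2 ] 1.6 [ 55.  35. -41.  98.  27.  57.  95.]
[ 0.49 -0.31  0.06] -1.6 [ 26.  41.   6. 105.  -7.  34. -53.]
[ 0.49 -0.31  0.06] 0 [ 37.  42. -11. 105.  13.  35.  18.]
[ 0.49 -0.31  0.06] 1.6 [ 51.  45. -34. 105.  36.  42.  87.]
[ 0.49 -0.31  0.38] -1.6 [ 26.  22.   6.  83.  -2.  75. -58.]
[ 0.49 -0.31  0.38] 0 [ 41.  23. -18.  82.   7.  76.  23.]
[ 0.49 -0.31  0.38] 1.6 [ 56.  26. -43.  82.  18.  78. 103.]
[0.47 0.31 0.38] -1.6 [  -2.   27.  -55.   85.   23.   79. -149.]
[0.47 0.31 0.38] 0 [ -1.  28. -57.  85.  24.  80. -60.]
[0.47 0.31 0.38] 1.6 [  2.  31. -64.  85.  28.  82.  27.]
[0.47 0.31 0.05] -1.6 [ -40.   41.    6.  109.   -8.   30. -119.]
[0.47 0.31 0.05] 0 [-26.  42. -17. 109.  21.  32. -56.]
[0.47 0.31 0.05] 1.6 [-14.  46. -36. 108.  41.  40.  15.]
[ 0.51 -0.01  0.38] -1.6 [  9.  15. -14.  93.   4.  72. -96.]
[ 0.51 -0.01  0.38] 0 [ 19.  16. -28.  93.   8.  73. -10.]
[ 0.51 -0.01  0.38] 1.6 [ 35.  21. -52.  93.  17.  75.  70.]
[0.47 0.04 0.25] -1.6 [  -1.   18.  -10.  111.    4.   51. -102.]
[0.47 0.04 0.25] 0 [ 11.  19. -25. 111.  10.  52. -19.]
[0.47 0.04 0.25] 1.6 [ 28.  24. -51. 110.  23.  56.  57.]
[ 0.54 -0.06  0.13] -1.6 [ -0.  33.   5. 109.  -5.  38. -82.]
[ 0.54 -0.06  0.13] 0 [ 16.  34. -18. 109.  16.  40. -12.]
[ 0.54 -0.06  0.13] 1.6 [ 28.  38. -39. 108.  32.  46.  62.]
[0.68 0.   0.24] -1.6 [ -3.  37.   1.  79.  -1.  64. -92.]
[0.68 0.   0.24] 0 [ 11.  39. -24.  79.  16.  66. -15.]
[0.68 0.   0.24] 1.6 [ 20.  43. -44.  78.  30.  71.  64.]
[0.72 0.   0.35] -1.6 [ -1.  38.  -2.  60.   1.  82. -93.]
[0.72 0.   0.35] 0 [ 10.  39. -27.  60.  17.  84. -13.]
[0.72 0.   0.35] 1.6 [ 17.  42. -44.  60.  28.  88.  70.]
```

```bash
python3 - <<'E'
from h import *
R=down(LYAW)
robot.goto([*LIDP,.2],R);robot.movel([*LIDP,.11],max_speed=.2);robot.movel([*LIDP,.0625],max_speed=.08)
print(tm(),force())
hand.close_gripper(30);o=sensors.get_obs();print(o["grip_width"]*.094,tm(),force())
robot.movel([*LIDP,.12],max_speed=.08);print(force(),sensors.get_obs()["grip_width"]*.094,sensors.get_obs()["eef_pos"])
d=cam("side");save(d,"s1");save(cam("top"),"t1");print(tm())
E
```

```text
4.4 (array([0.2586429 , 0.2018221 , 0.19675784]), array([0.17518564, 0.47803938, 0.29546245]))
0.02341874665036549 5.7 (array([-0.59565703,  0.26224279,  0.61384533]), array([0.31272861, 0.70774178, 0.56103331]))
(array([ 0.45244399,  0.04086316, -2.81780574]), array([0.25633797, 0.51757157, 0.53261231])) 0.023701226003526008 [ 0.48826093 -0.31310241  0.1194261 ]
7.1
```

View pics/s1.png

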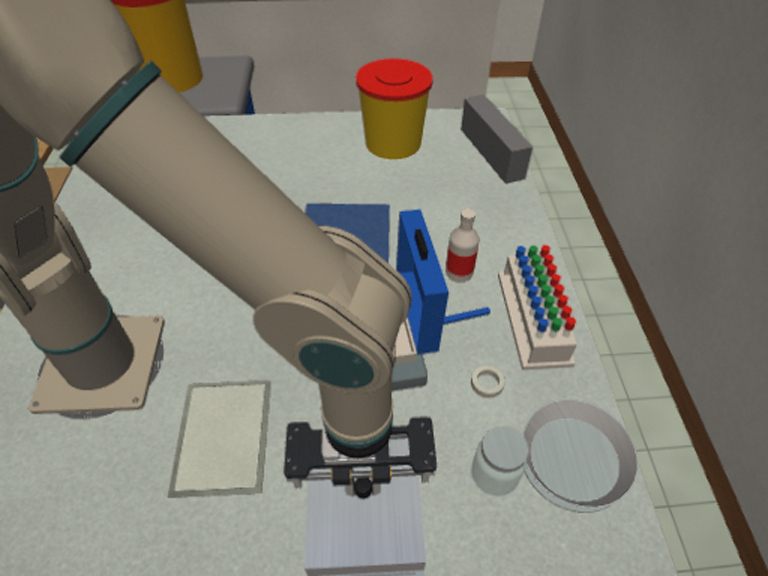

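The lid hangs from the knob (2.8 N), at (365,520), level. Carry it over to the mat.

```bash
python3 - <<'E'
from h import *
robot.movel([*LIDP,.38],max_speed=.2)
R=down(MYAW)
robot.movel([*MAT,.38],rot=R,max_speed=.22)
robot.movel([*MAT,.08],max_speed=.2)
hit=robot.movel([*MAT,.0485],max_speed=.03,until_force=2.0)
print(hit,sensors.get_obs()["eef_pos"],force(3)[0],tm())
hand.let_go()
robot.movel([*MAT,.13],max_speed=.15)
robot.goto([.40,.15,.38],down(0));
s=cam("side");t=cam("top");save(s,"s2");save(t,"t2");save(t,"t2c",(325,180,425,260),7);print(tm())
E
```

```text
True [0.46512444 0.31040281 0.04944042] [ 0.0528854  -0.0213941   5.90357185] 14.3
17.4
```

View pics/s2.png

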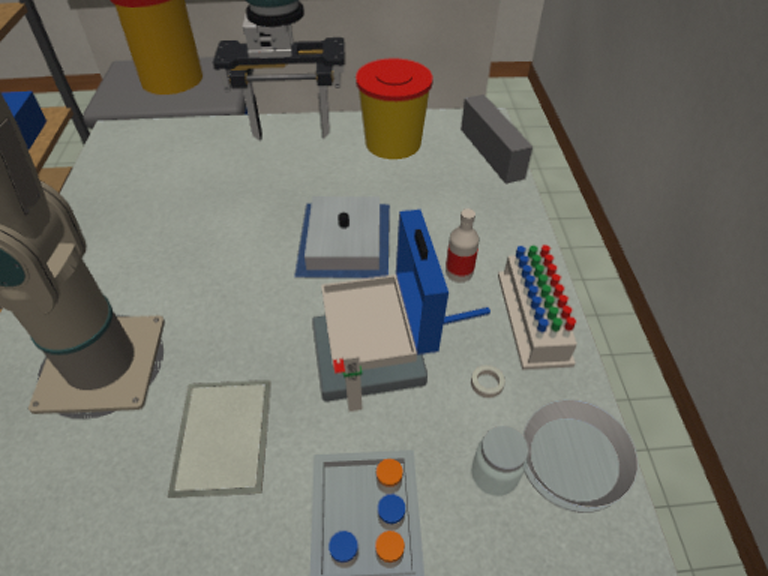

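View pics/t2.png

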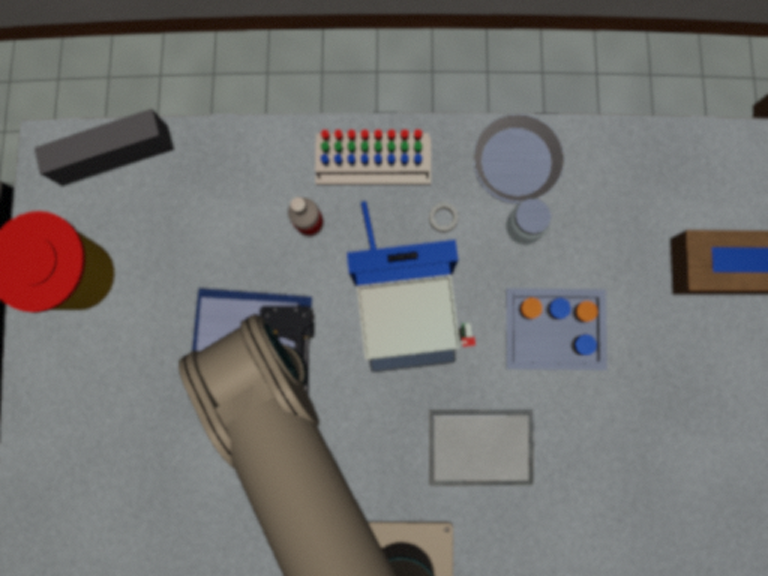

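View pics/t2c.png

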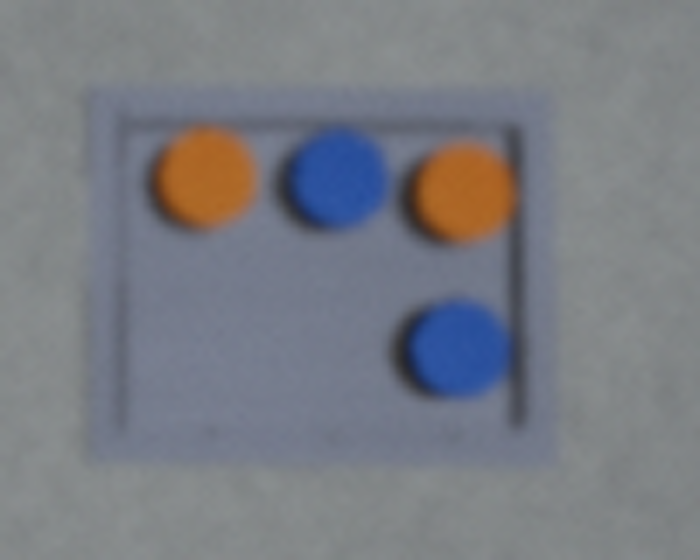

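The lid lies flat on the mat ((345,240) side view). The tray holds 4 pots: orange, blue and orange in the far row (531,308), (559,308), (586,311), and one blue at (585,345) in the enlarged top view. I start with the single blue one.

```bash
cat >> h.py <<'E'
def pots(t,box,z=.046):
    hsv=cv2.cvtColor(t["img"],cv2.COLOR_RGB2HSV);m0=np.zeros(hsv.shape[:2],bool);m0[box[1]:box[3],box[0]:box[2]]=1
    out=[]
    for nm,(a,b) in dict(orange=(5,20),blue=(105,125)).items():
        m=m0&(hsv[...,0]>=a)&(hsv[...,0]<=b)&(hsv[...,1]>140)&(hsv[...,2]>90)
        for c in comp(m):
            if c[0][4]>60:
                p=unproj(t,c[1],z)[0];out.append((nm,c[0][4],p[:2],c[1]))
    return out
TBOX=(330,185,420,255)
E
python3 - <<'E'
from h import *
t=cam("top")
for p in pots(t,TBOX): print(p)
s=cam("side")
for p in pots(s,(200,290,290,384)): print("side",p)
# tray outline from top: wall/flange corners
T=lambda u,v:(u/7+325-.43,v/7+180-.43)
for p in (T(92,90),T(551,90),T(551,462),T(90,462)): print(unproj(t,p,.016))
for p in (T(120,122),T(520,122),T(523,428),T(118,430)): print("in",unproj(t,p,.026))
E
```

```text
('orange', 143, array([ 0.52190929, -0.36726371]), array([390.63636364, 207.20979021]))
('orange', 140, array([ 0.52847226, -0.25631091]), array([353.65714286, 205.00714286]))
('blue', 140, array([ 0.45541379, -0.36413091]), array([390.14285714, 229.56428571]))
('blue', 139, array([ 0.52833954, -0.31382315]), array([372.84892086, 205.05755396]))
side ('orange', 313, array([ 0.52311824, -0.37045395]), array([259.63897764, 363.94888179]))
side ('orange', 254, array([ 0.52922475, -0.26002168]), array([259.11023622, 314.50787402]))
side ('blue', 290, array([ 0.45670679, -0.36579654]), array([228.48275862, 363.71724138]))
side ('blue', 258, array([ 0.52908392, -0.31585409]), array([260.68604651, 338.45348837]))
[[ 0.56951798 -0.21383449  0.016     ]]
[[ 0.56978756 -0.41581274  0.016     ]]
[[ 0.4079613  -0.41137659  0.016     ]]
[[ 0.40863257 -0.21081023  0.016     ]]
in [[ 0.5544845 -0.2242275  0.026    ]]
in [[ 0.55464694 -0.39874769  0.026     ]]
in [[ 0.42256451 -0.39655892  0.026     ]]
in [[ 0.4222227  -0.22148031  0.026     ]]
```

```bash
cat >> h.py <<'E'
ZP=.031   # TCP at pick; pot bottom at .004
TYAW=-.012
def pick(xy,jaw):
    R=down(TYAW+(0 if jaw=="x" else -np.pi/2))
    e=sensors.get_obs()["eef_pos"]
    if e[2]<.28: robot.movel([e[0],e[1],.30],max_speed=.25)
    robot.movel([*xy,.30],rot=R,max_speed=.25)
    robot.movel([*xy,.075],max_speed=.2)
    hit=robot.movel([*xy,ZP],max_speed=.05,until_force=4)
    f0=force(12)[0]
    hand.close_gripper(20);w=sensors.get_obs()["grip_width"]*94
    robot.movel([*xy,.12],max_speed=.1)
    f,sd=force(25)
    print("pick hit",hit,"w",round(w,1),"->",round(sensors.get_obs()["grip_width"]*94,1),"weight",f0[2]-f[2],tm())
def place(x,y,jaw,zfloor):
    R=down(CYAW+(0 if jaw=="x" else -np.pi/2));xy=carr(x,y)
    e=sensors.get_obs()["eef_pos"];robot.movel([e[0],e[1],.30],max_speed=.25)
    robot.movel([*xy,.30],rot=R,max_speed=.22)
    zt=zfloor+ZP-.004
    robot.movel([*xy,zt+.012],max_speed=.15);f0=force(25)[0]
    hit=robot.movel([*xy,zt-.012],max_speed=.02,until_force=1.5)
    f=force(25)[0];z=sensors.get_obs()["eef_pos"][2]
    F=f[2]-f0[2];d=.109-(z-(ZP-.004))-F/160
    print("place hit",hit,"z",z,"F",F,"=> deflection before",d,tm())
    return d
def release(x,y):
    xy=carr(x,y);hand.let_go();z=sensors.get_obs()["eef_pos"][2]
    robot.movel([*xy,z+.06],max_speed=.12);robot.movel([*xy,.32],max_speed=.25)
E
python3 - <<'E'
from h import *
pick(np.array([.456,-.365]),"y")
s=cam("side");save(s,"s3")
E
```

```text
pick hit False w 41.4 -> 41.4 weight 1.1102772940452317 25.5
```

View pics/s3.png

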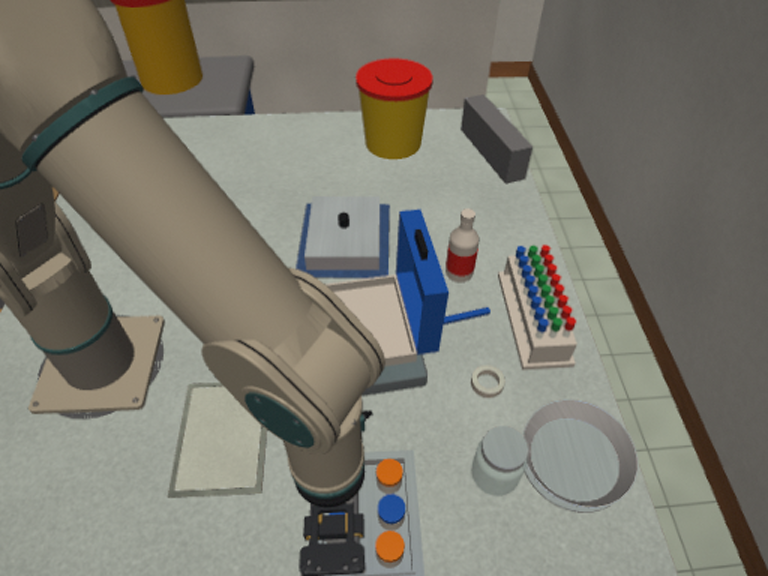

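The blue pot is between the fingers (41 mm, 1.1 N). Placing it in the front right of the carrier.

```bash
python3 - <<'E'
from h import *
place(-.032,-.052,"x",.100)
release(-.032,-.052)
robot.goto([.42,.15,.36],down(0))
s=cam("side");t=cam("top");save(s,"s4");save(t,"t4");print(tm())
for p in pots(t,TBOX): print(p)
print(pots(t,(225,150,330,250),.14))
E
```

```text
place hit True z 0.1183555590758848 F 1.4825510165479843 => deflection before 0.008378497070690296 32.5
35.8
('orange', 144, array([ 0.5218721 , -0.36741727]), array([390.6875    , 207.22222222]))
('orange', 140, array([ 0.52847226, -0.25631091]), array([353.65714286, 205.00714286]))
('blue', 140, array([ 0.52838345, -0.31395618]), array([372.89285714, 205.04285714]))
[('blue', 1416, array([6.05192816e-01, 4.57921800e-04]), array([267.18079096, 174.45409605])), ('blue', 133, array([ 0.48041703, -0.06880389]), array([292.29323308, 219.33834586]))]
```

View pics/s4.png

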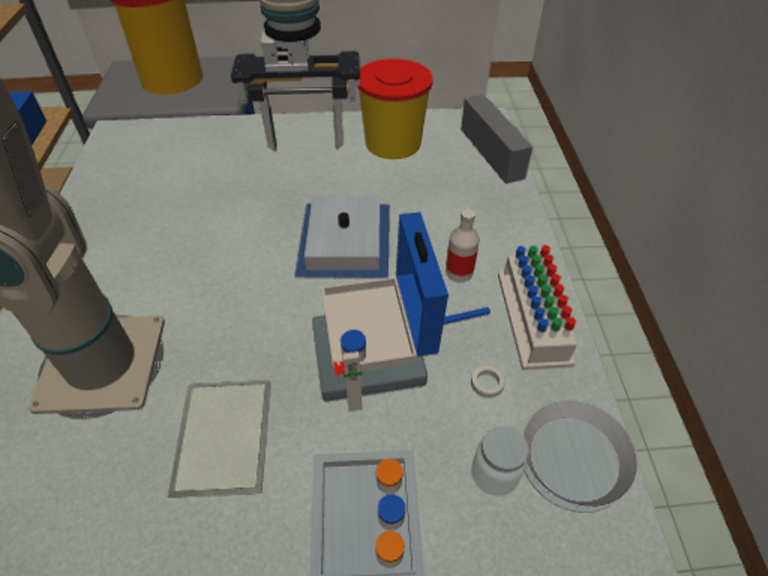

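The blue pot stands in the carrier at (353,342) in the side view. Initial deflection came out at about 8.4 mm. Next, the right-hand orange pot.

```bash
python3 - <<'E'
from h import *
pick(np.array([.5222,-.368]),"x")
place(-.032,.052,"x",.0945)
release(-.032,.052)
robot.sleep(.3)
s=cam("side");t=cam("top");save(s,"s5");save(t,"t5");print(tm())
for p in pots(t,TBOX): print(p)
print(pots(t,(225,150,330,250),.13))
E
```

```text
pick hit False w 41.8 -> 41.2 weight 0.879930182510054 43.9
place hit True z 0.11203316675005015 F 1.669255672370829 => deflection before 0.013533985297632164 51.0
53.8
('orange', 139, array([ 0.52838626, -0.25619444]), array([353.61870504, 205.03597122]))
('blue', 138, array([ 0.52823009, -0.31373028]), array([372.81884058, 205.0942029 ]))
[('blue', 950, array([ 0.61401128, -0.02159954]), array([275.05894737, 171.9       ])), ('blue', 128, array([ 0.48041384, -0.06917738]), array([292.2421875, 219.546875 ]))]
```

View pics/s5.png

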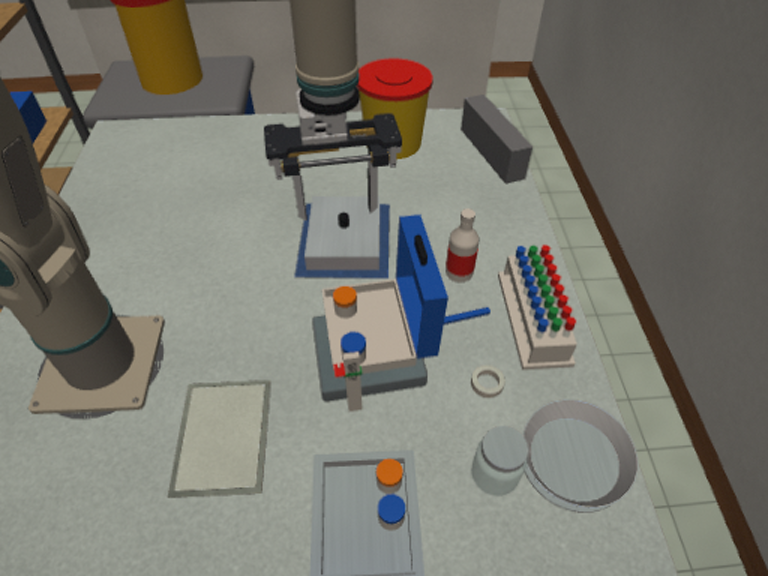

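View pics/t5.png

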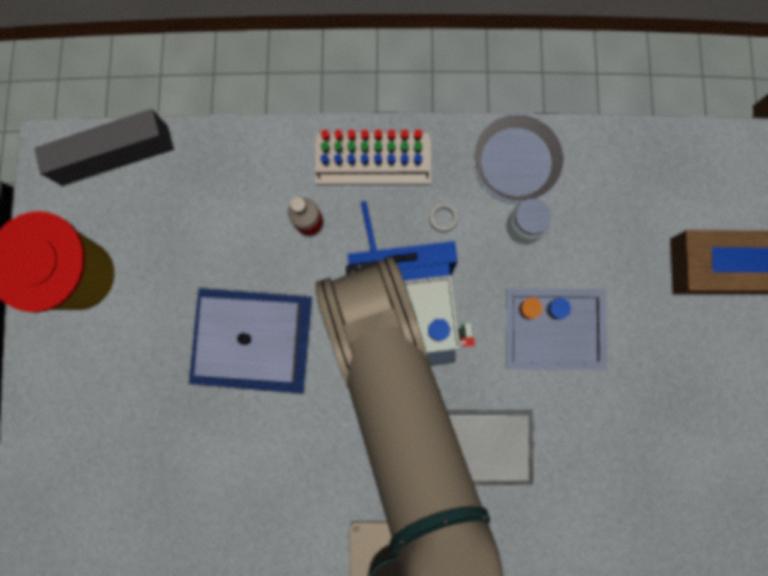

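Both pots stand in the carrier (orange (344,297), blue (353,344) in the side view); tray holds orange and blue. Deflection should be about 20 mm, so a third pot.

```bash
python3 - <<'E'
from h import *
pick(np.array([.5286,-.3148]),"x")
place(.020,-.045,"y",.089)
release(.020,-.045)
robot.goto([.42,.15,.36],down(0));robot.sleep(1)
import pickle
ss=[cam("side") for _ in range(4)];tt=[cam("top") for _ in range(4)];s,t=ss[0],tt[0];pickle.dump((ss,tt),open("after3.pkl","wb"));save(s,"s6");save(s,"s6p",(205,220,265,275),12);save(t,"t6");print(tm())
for p in pots(t,TBOX): print(p)
print(pots(t,(225,150,330,250),.125))
E
```

```text
pick hit False w 41.7 -> 41.7 weight 1.1062487589564702 61.1
place hit True z 0.1059955001640362 F 1.6509332808713575 => deflection before 0.01968616683051782 67.9
72.6
('orange', 140, array([ 0.52847226, -0.25631091]), array([353.65714286, 205.00714286]))
[('orange', 139, array([0.46793676, 0.03273095]), array([255.52517986, 224.07194245])), ('blue', 1387, array([0.60579095, 0.00070808]), array([267.10598414, 175.06488825])), ('blue', 130, array([ 0.5304989 , -0.05554687]), array([287.2       , 201.73076923])), ('blue', 130, array([ 0.48059411, -0.06929618]), array([292.19230769, 219.58461538]))]
```

View pics/s6.png

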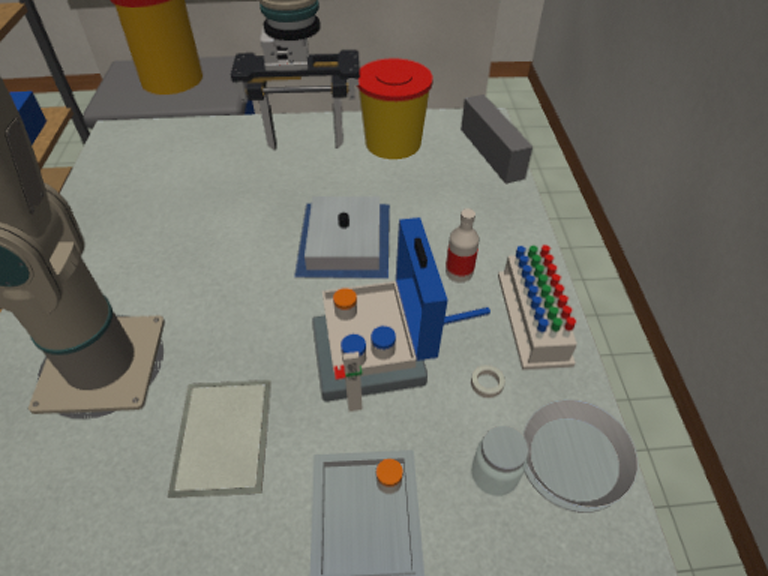

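View pics/s6p.png

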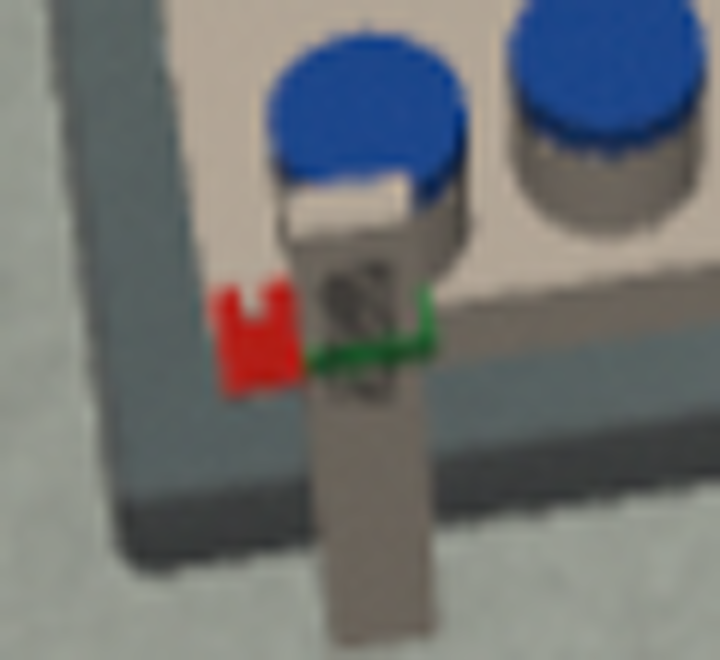

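View pics/t6.png

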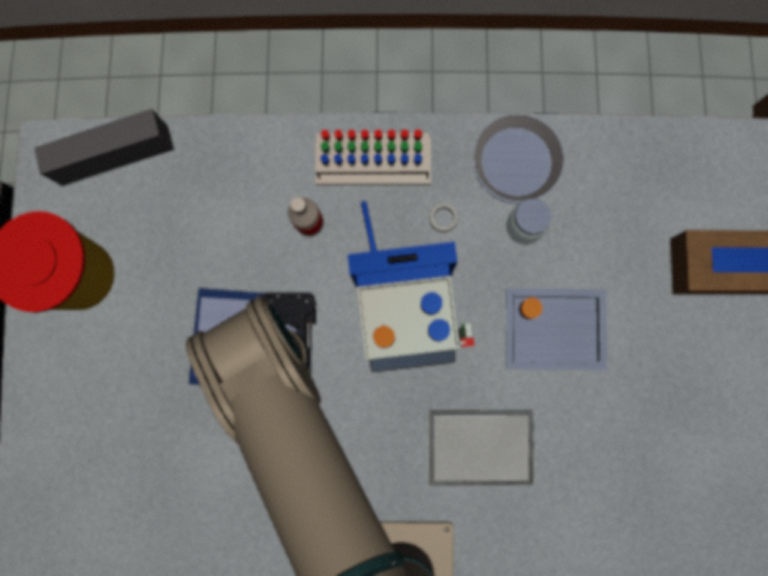

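Three pots stand in the carrier; pointer at (227,247) in the side view, just about at the band mark, too close to the band's edge to call by eye. I'll measure it two ways: pointer shift in the pictures, and a light finger probe of the carrier floor.

```bash
python3 - <<'E'
from h import *
import pickle
s0,t0=pickle.load(open("init.pkl","rb"));ss,tt=pickle.load(open("after3.pkl","rb"))
def rw(im,b):
    im=im.astype(float)[b[1]:b[3],b[0]:b[2]];w=np.clip(im[...,0]-1.3*np.maximum(im[...,1],im[...,2]),0,None)
    yy,xx=np.mgrid[b[1]:b[3],b[0]:b[2]];return np.array([(w*xx).sum(),(w*yy).sum()])/w.sum()
sb=(218,232,234,258);tb=(303,220,322,236)
a=rw(s0["img"],sb);b=np.mean([rw(s["img"],sb) for s in ss],0);c=rw(t0["img"],tb);e=np.mean([rw(s["img"],tb) for s in tt],0)
P=tri(s0,a,t0,c);Q=tri(ss[0],b,tt[0],e);print(a,b,c,e,P,Q)
for z in(.015,.018,.02): print(z,proj(s0,P-[0,0,z])-a,proj(t0,P-[0,0,z])-c)
print(b-a,e-c)
# probe
hand.close_gripper(10)
R=down(CYAW-np.pi/2);xy=carr(.02,.045)
robot.movel([*xy,.36],rot=R,max_speed=.25);robot.movel([*xy,.095],max_speed=.15);robot.sleep(.3);f0=force(30)[0][2]
D=[]
for z in(.079,.076,.073,.070):
    robot.movel([*xy,z],max_speed=.02);robot.sleep(.5);f=force(25)[0][2]-f0;ez=sensors.get_obs()["eef_pos"][2];D.append((ez,f,.109-ez-f/160));print(D[-1])
robot.movel([*xy,.095],max_speed=.04);robot.sleep(.3);print("drift",force(30)[0][2]-f0)
robot.movel([*xy,.33],max_speed=.25);print(tm())
E
```

```text
[225.62760202 243.80675938] [226.07152202 247.92814776] [312.447732   227.30938558] [311.82710429 227.51904781] [ 0.45859721 -0.12384639  0.1426283 ] [ 0.45865395 -0.12382244  0.12480261]
0.015 [[0.31488191 3.49176116]] [[-0.52047794  0.1602311 ]]
0.018 [[0.3903882  4.17673965]] [[-0.62160153  0.20337775]]
0.02 [[0.44051465 4.63138625]] [[-0.68875711  0.23203081]]
[0.44392    4.12138838] [-0.62062771  0.20966224]
(np.float64(0.0789968615902893), np.float64(0.5912281541872789), np.float64(0.026307962446040202))
(np.float64(0.07600880065795983), np.float64(1.2673843628593942), np.float64(0.02507004707416896))
(np.float64(0.07301636596136316), np.float64(1.7745754019059092), np.float64(0.024892537776724913))
(np.float64(0.07000487069651741), np.float64(2.026214529461401), np.float64(0.026331288494348834))
drift 0.02874347653367235
90.5
```

The probe gives 25.7 mm (±0.5) and the picture shift 26.2 mm: three pots only touch the band's lower edge. The fourth brings it to about 32 mm, safely inside, so I add it.

```bash
python3 - <<'E'
from h import *
hand.let_go()
t=cam("top");P=[p for p in pots(t,TBOX)];print(P)
xy=P[0][2]+[.0006,-.0015]
pick(xy,"x")
place(.020,.045,"y",.0825)
release(.020,.045)
robot.goto([.42,.15,.36],down(0));robot.sleep(.7)
import pickle
ss=[cam("side") for _ in range(4)];tt=[cam("top") for _ in range(4)];s,t=ss[0],tt[0];pickle.dump((ss,tt),open("after4.pkl","wb"));save(s,"s7");save(s,"s7p",(205,180,305,275),7);save(t,"t7");print(tm())
print(pots(t,(225,150,330,250),.12))
s0,t0=pickle.load(open("init.pkl","rb"))
def rw(im,b):
    im=im.astype(float)[b[1]:b[3],b[0]:b[2]];w=np.clip(im[...,0]-1.3*np.maximum(im[...,1],im[...,2]),0,None)
    yy,xx=np.mgrid[b[1]:b[3],b[0]:b[2]];return np.array([(w*xx).sum(),(w*yy).sum()])/w.sum()
sb=(218,232,234,258);tb=(303,220,322,236)
b=np.mean([rw(s["img"],sb) for s in ss],0);e=np.mean([rw(s["img"],tb) for s in tt],0);print(b,e,tri(s,b,t,e))
E
```

```text
[('orange', 140, array([ 0.52847226, -0.25631091]), array([353.65714286, 205.00714286]))]
pick hit False w 41.5 -> 41.4 weight 1.0604840985420307 99.4
place hit True z 0.10943522431777039 F 0.060135994260599346 => deflection before 0.02618892571810086 106.1
110.5
[('orange', 145, array([0.51949985, 0.0330034 ]), array([255.55172414, 205.76551724])), ('orange', 139, array([0.46811296, 0.03260871]), array([255.61870504, 224.09352518])), ('blue', 1373, array([6.05560631e-01, 5.14859887e-04]), array([267.1791697 , 175.41587764])), ('blue', 130, array([ 0.53026238, -0.05531708]), array([287.04615385, 201.98461538])), ('blue', 129, array([ 0.48054067, -0.06886339]), array([291.94573643, 219.70542636]))]
[225.77126803 249.77343713] [312.0014768  228.13794867] [ 0.45736525 -0.12487761  0.11837689]
```

View pics/s7.png

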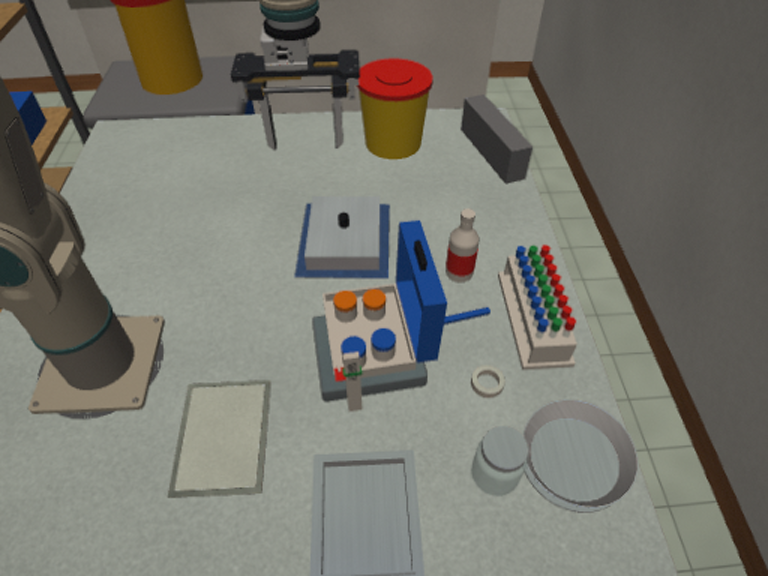

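View pics/s7p.png

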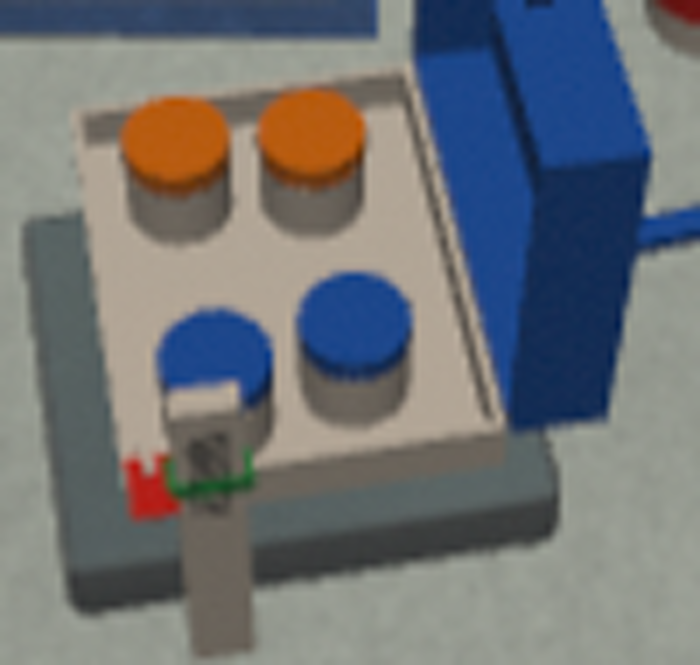

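View pics/t7.png

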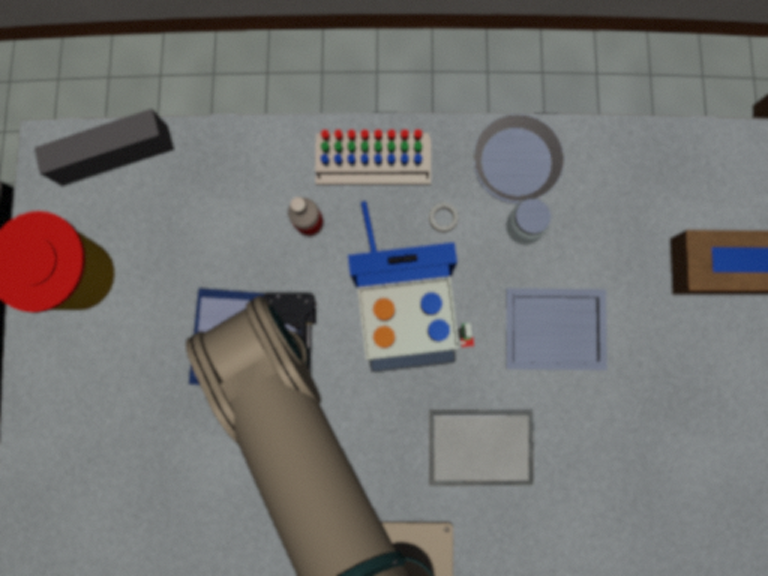

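All four pots stand in the carrier: orange (384,309), (384,337) and blue (431,303), (438,330) in the top view; the tray is empty. One more short probe, between the pots, to confirm the load.

```bash
python3 - <<'E'
from h import *
hand.close_gripper(10)
R=down(CYAW-np.pi/2);xy=carr(-.006,-.003)
robot.movel([*xy,.30],rot=R,max_speed=.3);robot.movel([*xy,.09],max_speed=.2);robot.sleep(.2);f0=force(30)[0][2]
for z in(.070,.066):
    robot.movel([*xy,z],max_speed=.025);robot.sleep(.4);f=force(35)[0][2]-f0;ez=sensors.get_obs()["eef_pos"][2];print(ez,f,.109-ez-f/160)
robot.movel([*xy,.09],max_speed=.06);robot.sleep(.2);print("drift",force(20)[0][2]-f0)
robot.movel([*xy,.32],max_speed=.25);print(tm())
E
```

```text
0.06998788417658781 1.0983951381808987 0.03214714620978157
0.06598420904601525 1.72017755358836 0.0322646812440575
drift -0.00521606616557041
123.8
```

Deflection is 32.2 mm, inside 26–34 mm. Now the carrier lid: push from behind with the closed fingers along the lid's arc.

```bash
python3 - <<'E'
from h import *
hz=.129-.0322; w=.036; h=.008; u=.115
def go(lx,z,v): robot.movel([*carr(.069+lx,0),z],rot=R,max_speed=v)
R=down(CYAW-np.pi/2)
robot.movel([*carr(-.006,-.003),.37],max_speed=.3)
go(.100,.37,.3); go(.100,hz+.115,.2)
for th in (1.75,1.6):
    xc=-.15*np.cos(th)+w*np.sin(th); go(xc+h,hz+.115,.06); print(th,force(2)[0])
for th in (1.4,1.2,1.0,.8,.6):
    go(-u*np.cos(th)+w*np.sin(th)+h, hz+u*np.sin(th)+w*np.cos(th),.05); print(th,force(2)[0])
s=cam("side");save(s,"s8");print(tm())
E
```

```text
1.75 [ 0.0034847  -0.24416769 -0.18654469]
1.6 [ 0.22576134 -0.18575438 -0.04777127]
1.4 [-0.3905421   0.31993462  0.0044309 ]
1.2 [0.41206685 0.04164579 0.24946173]
1.0 [-0.09328761 -0.15954621  0.38050504]
0.8 [-0.48346514 -0.21939392  0.20658867]
0.6 [ 0.87390443  0.49565558 -0.48572419]
130.8
```

View pics/s8.png

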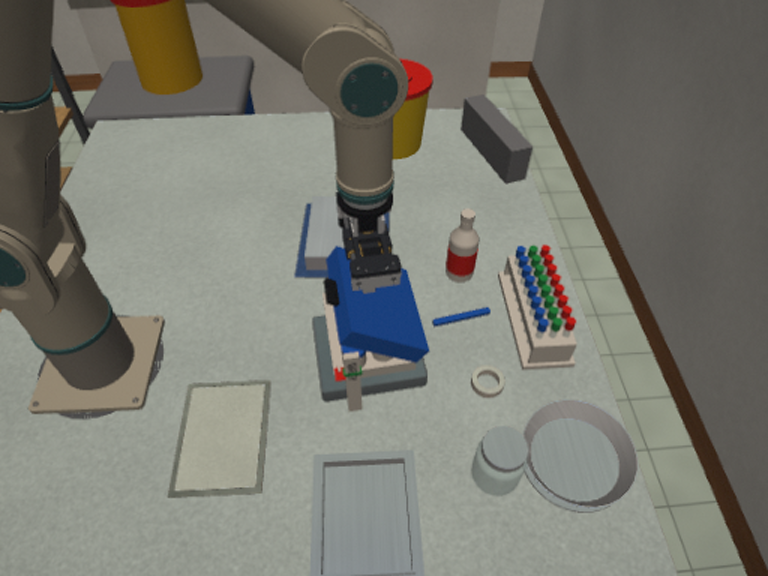

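The lid has followed the fingers down to about 35° ((375,310)). Continuing slowly to shut.

```bash
python3 - <<'E'
from h import *
hz=.129-.0322; w=.036; h=.008; u=.118
R=down(CYAW-np.pi/2)
def go(lx,z,v,**k): return robot.movel([*carr(.069+lx,0),z],rot=R,max_speed=v,**k)
for th in (.4,.25,.12,.05,0):
    go(-u*np.cos(th)+w*np.sin(th)+h, hz+u*np.sin(th)+w*np.cos(th),.03); print(th,force(3)[0][2])
for e in(.006,.012,.018):
    go(-u+h,hz+w-e,.015);print(e,force(8)[0][2],sensors.get_obs()["eef_pos"][2])
go(-u+h,hz+w,.03);go(-u+h,.25,.2)
robot.goto([.42,-.10,.36],down(0));robot.sleep(.5)
s=cam("side");save(s,"s9");save(s,"s9c",(200,160,300,275),5);t=cam("top");save(t,"t9");print(tm())
E
```

```text
0.4 -0.38524211758687077
0.25 -0.20954648955574803
0.12 0.4851807308558378
0.05 0.4831664985454191
0 0.40995500306067445
0.006 1.114710897698066 0.1269032431430082
0.012 1.7532406454935128 0.12090314013799132
0.018 2.750496732952599 0.11489770370804071
140.8
```

View pics/s9.png

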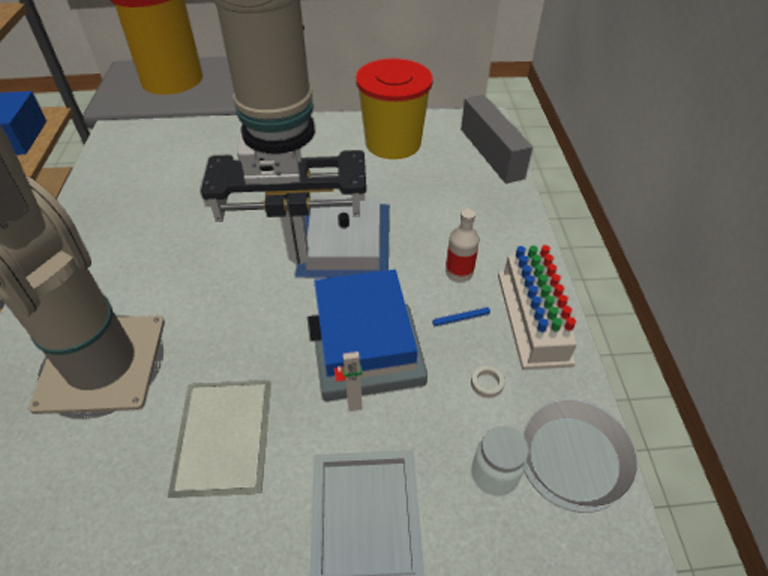

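View pics/s9c.png

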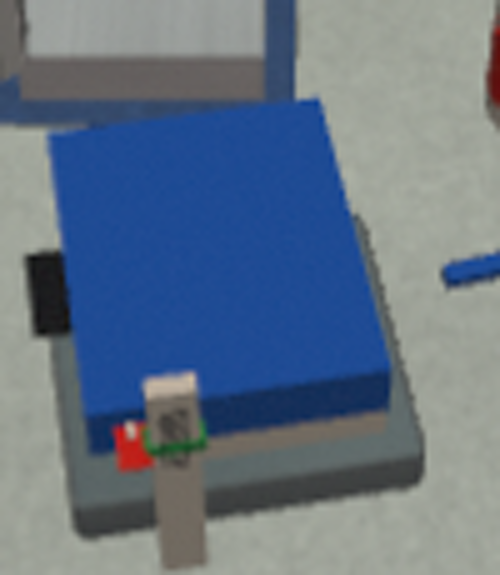

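View pics/t9.png

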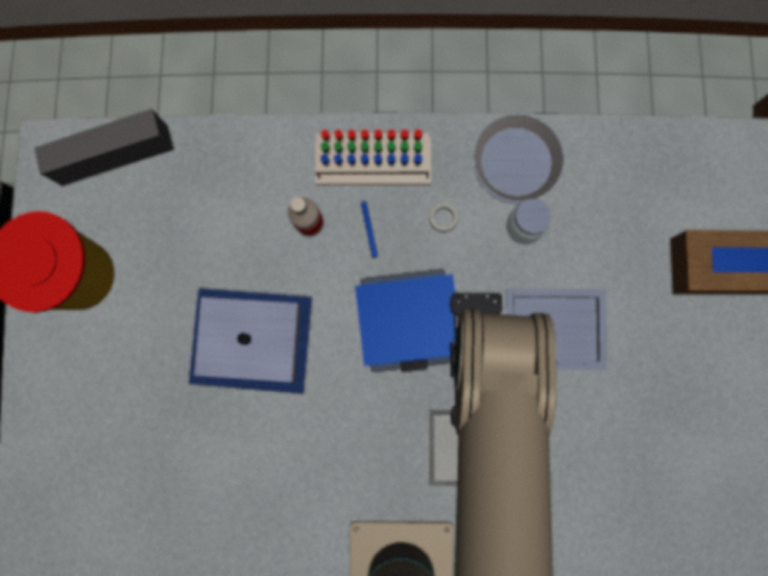

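The carrier lid is flat and shut at (365,320), and the pressing force rose only with the pan spring. Now the tray lid goes back from the mat (knob at (244,338) in the top view).

```bash
python3 - <<'E'
from h import *
t=cam("top");g=t["img"][200:250,135:195].max(2)<65
c=comp(g)[0];print(c[0],unproj(t,c[1]+[135,200],.05),"expected .4651 .3104")
hand.let_go()
P=[.4651,.3104];R=down(MYAW)
robot.goto([*P,.30],R)
robot.movel([*P,.10],max_speed=.2);hit=robot.movel([*P,.0497],max_speed=.06,until_force=6)
f0=force(5)[0];hand.close_gripper(30);robot.movel([*P,.09],max_speed=.1);print(hit,sensors.get_obs()["grip_width"]*94,force(6)[0][2]-f0[2],tm())
robot.movel([*P,.30],max_speed=.25)
Q=[.4883,-.3131]
robot.movel([*Q,.30],rot=down(LYAW),max_speed=.22)
robot.movel([*Q,.10],max_speed=.15)
s=cam("side");save(s,"s10")
hit=robot.movel([*Q,.0605],max_speed=.025,until_force=2.5)
print(hit,sensors.get_obs()["eef_pos"],force(4)[0],tm())
E
```

```text
[24, 23, 8, 6, 42] [[0.46593069 0.31153218 0.05      ]] expected .4651 .3104
False 23.38474491448144 -2.8866468196089934 148.1
True [ 0.48823412 -0.31306931  0.06265839] [-0.39310993 -0.15584495  6.42197998] 155.2
```

View pics/s10.png

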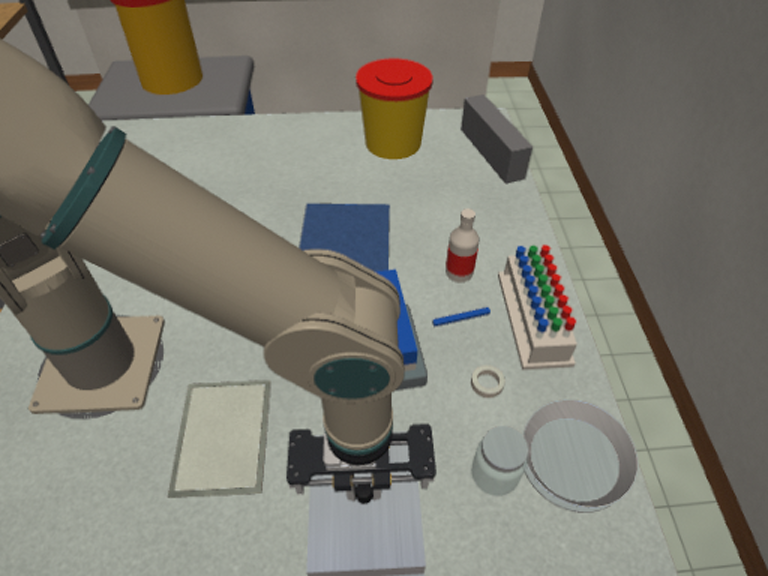

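Contact came at TCP z = 0.0627, the seated height (0.0627 expected). Releasing and checking.

```bash
python3 - <<'E'
from h import *
hand.let_go();Q=[.4883,-.3131]
robot.movel([*Q,.15],max_speed=.12);robot.goto([.35,-.05,.38],down(0));robot.sleep(.8)
s=cam("side");t=cam("top");save(s,"s11");save(t,"t11");save(s,"s11c",(190,230,300,384),3.5)
g=t["img"][195:245,340:410].max(2)<75;c=comp(g)[0];print(unproj(t,c[1]+[340,195],.07),tm())
E
```

```text
[[ 0.48853056 -0.31299233  0.07      ]] 159.5
```

View pics/s11c.png

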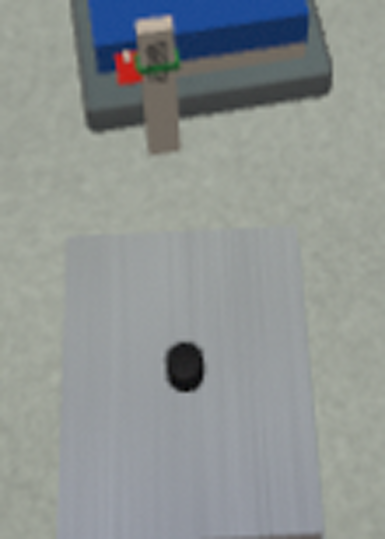

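View pics/t11.png

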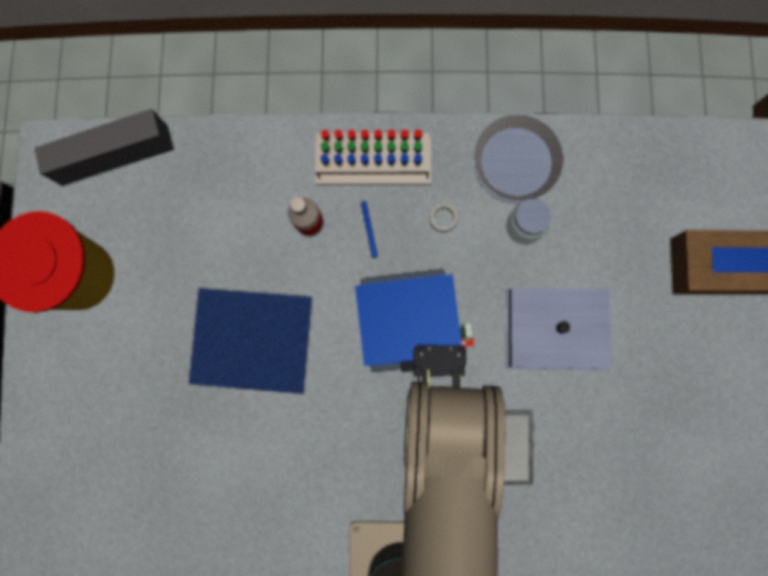

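View pics/s11.png

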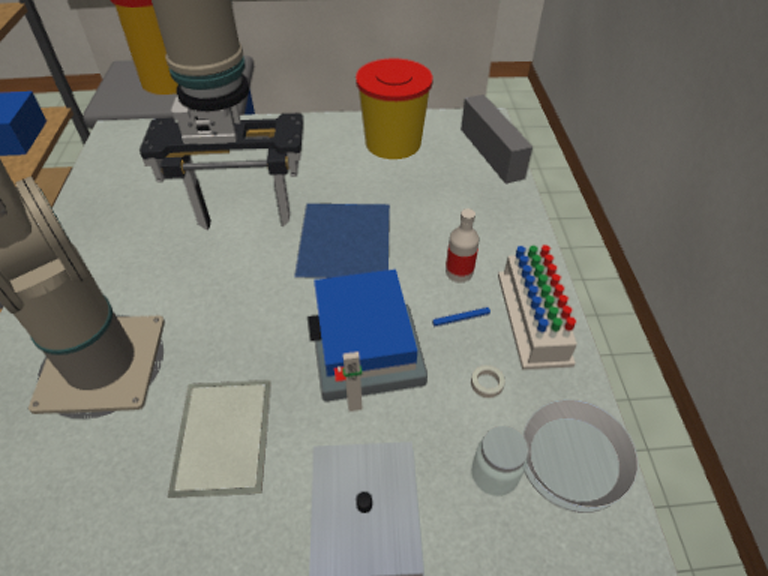

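Everything is in place: tray lid seated with knob at (364,502), carrier shut at (365,320), mat clear, bystanders unmoved.

```bash
python3 - <<'E'
from h import *
workorder.sign_off();print(tm())
E
```

```text
the job is handed in; nothing more can be done
the job is handed in; nothing more can be done
```

The job is done and handed in at about 160 s of the 208 s allowed. I lifted the tray lid onto the mat, moved four pots into the carrier, closed the carrier lid slowly, and put the tray lid back. Only four pots were in the tray, so it is now empty under its lid.

**Last checks:**
- **Load:** a finger probe of the carrier floor gave 32.2 mm deflection (band 26 to 34). The picture estimate gave 32.6 mm, less certain because the pointer was partly hidden. I made both readings before closing the lid.
- **Pots:** all four stood upright in the carrier in the pictures taken before I closed its lid. I could not see them afterwards.
- **Carrier lid:** it looks flat and shut. The height and force when I pressed on it fit a fully shut lid riding on the pan spring.
- **Tray lid:** it touched down at the seated height, and its knob is back within 1 mm of where it started.
- **Other things on the table:** none of them looks moved in the pictures.

**Checks that disagreed or failed:**
- **Three pots:** readings ranged from 24.9 to 26.3 mm, right at the band's lower edge. The pointer may already have just touched the band, so I added the fourth pot to be safely inside it.
- **Fourth pot:** its touch-down stop triggered early with almost no force, so I did not trust that reading. I probed the floor again to get the 32.2 mm.

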